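# Fit the coarse dicing grid into the vegetable chopper

### The job

Get the vegetable chopper ready for coarse dicing: set the coarse dicing grid (the one with the larger openings) right way up into the recess under the open lid, and press it down until both of its ends have snapped under their spring catches and it lies flush with the deck. Then swing the lid fully shut over it and let go. Leave the fine grid and the other things on the worktop where they are.

Things in the scene. Friction and masses are not known exactly. Their poses are not given: they have to be found in the camera images.
- chopper: Vegetable chopper, fixed where it stands (place and yaw vary): clear bin, on it a grey deck 122 mm (x) by 168 mm (y), top face 88 mm above the worktop. Origin under its middle on the worktop; y runs along the deck to the lid's hinge, z up.
- recess (a point): Centre of the recess in the deck, at the level of the deck's top; axes as the chopper's. 69 mm (x) by 119 mm (y), 18 mm deep, the floor open in the middle (54 by 80 mm), 3 mm bevel round the mouth. Half-way along each long side the wall is cut away over 52 mm, out to the deck's side and down to the recess floor, for the fingers that hold a grid.
- catch_hinge_end (a joint): White sprung catch with a sloping nose, 23 mm wide, in the middle of the recess's +y end. 0 = nose out, grows (m) as it is pushed back. A grid laid in stops on both catches with its top 5 to 12 mm above the deck; about 8 to 13 N straight down on one end (twice that on both at once) forces it past; the catch then snaps back over the grid's tongue.
- catch_front_end (a joint): The same catch at the recess's -y end. At rest both read 0, before and after.
- lid_hinge (a point): Middle of the lid's hinge axis: 90 mm along +y from the recess centre, 6 mm above the deck (94 mm above the worktop). Axes as the chopper's; the hinge axis runs along x.
- lid (a joint): Angle of the grey lid (rad): 0 shut over the deck, reaching from the hinge towards -y; pi/2 upright; 2.4 fully open, leaning away from the recess. Starts at 1.95 to 2.3. Stiff hinge: it stays where left and moves with 1 to 2 N at the free edge. Plate 118 mm wide, 6 mm thick, 176 mm from the hinge to its edge. Studs below it dip into the coarse grid's openings; it shuts only over a flush grid.
- lid_edge (a point): Middle of the free edge of the lid's thumb tab (44 mm wide, 16 mm beyond the plate's edge), half-way through its thickness, 192 mm from the hinge axis.
- coarse_grid_center (a point): Centre (half-way up) of the coarse dicing grid, flat and right way up on the worktop: black frame 66 mm (x) by 116 mm (y), 18 mm high (z), steel blades leaving 3 by 5 openings of 16 by 14 mm. In the recess its y lies along the recess's y, either way round. 0.1 kg. To be held across its 66 mm, half-way along the long sides.
- coarse_grid_end_a (a point): Middle of the top of the coarse grid's solid end rim (18 mm broad) at its +y end, 49 mm from the centre: a place to press. At the foot of each end a tongue 22 mm wide, 4 mm thick, sticks out 4 mm for the catch.
- coarse_grid_end_b (a point): The same place on the end rim at the grid's -y end.
- fine_grid_center (a point): Centre of the fine grid: same frame and size, but blades leaving 6 by 9 small openings of 7 mm. The two grids lie in two places, which may be swapped. To be left where it is.
- mug: White coffee cup, 62 by 92 mm, 51 mm high, behind the work; origin at its foot. To be left alone.
- tub: Flat lidded food tub, 63 by 105 mm, 26 mm high; origin under its middle. To be left alone.
- timer: Round wind-up kitchen timer, 63 mm across, 44 mm high; origin under its middle. To be left alone.

How it is judged (in metres and radians):
On the way:
1. the coarse grid lies flush in the recess, both ends under their catches, while the lid is still open (z of coarse_grid_end_a in the frame of recess between -0.003 and 0.002 m and z of coarse_grid_end_b in the frame of recess between -0.003 and 0.002 m and horizontal distance between coarse_grid_center and recess below 0.004 m and angle between the y axis of coarse_grid_center and the y axis of recess, either way round below 0.06 rad and value of joint lid above 1.2 rad), for 0.2 s.
At the end, for the whole second after the job is handed in: The coarse grid lies in the recess, both ends within 2 mm above (3 mm below) the deck's level, centred within 4 mm and in line within 0.06 rad; the lid is shut (under 0.05 rad); all is at rest and released (z of coarse_grid_end_a in the frame of recess between -0.003 and 0.002 m and z of coarse_grid_end_b in the frame of recess between -0.003 and 0.002 m and horizontal distance between coarse_grid_center and recess below 0.004 m and angle between the y axis of coarse_grid_center and the y axis of recess, either way round below 0.06 rad and value of joint lid below 0.05 rad and velocity of joint lid below 0.05 rad/s); the robot touches nothing.
It fails at once if the fine grid is moved by more than 20 mm (distance of fine_grid_center from where it was at the start of the episode above 0.02 m).
It fails at once if the cup is moved by more than 30 mm (distance of mug from where it was at the start of the episode above 0.03 m).
It fails at once if the tub is moved by more than 30 mm (distance of tub from where it was at the start of the episode above 0.03 m).
It fails at once if the timer is moved by more than 30 mm (distance of timer from where it was at the start of the episode above 0.03 m).
It also fails if it takes over 67 s, if anything falls off the work surface, if the arm or the gripper's body presses on something with over 40 N, if the wrist force passes 120 N, or if a joint passes its speed limit or range.

### The arm

A 6-joint arm with a two-finger parallel gripper is mounted at the origin on a cart in front of the work surface, level with it; the furniture and walls round the work are solid. World frame = base frame: x ahead of the robot, y to its left, z up, the work surface at z = 0. Lengths are in mm, angles in rad, forces in N, time in s.
With the tool pointing down it reaches from about 275 to 825 mm from the base axis. Payload 4.9 kg.
Tool frame: the origin (TCP) lies at the very end of the fingers, on their centre line; the grasp point (between the pads) lies 19 mm behind it; z points along the fingers, y is the line along which they close (so a half turn about z gives the same grasp; the last joint's range is limited). The gripper opens to 85 mm and grips with 20 to 120 N. Pads are 22 mm wide; open, the fingers measure 114 mm over their backs; the gripper's body (76 mm by 85 mm) begins 54 mm behind the grasp point. The pads swing forward as they close: fully open they stand 13 mm farther back than shut.
Start: joints at [0.974, 0.326, -0.193, 1.052, 0, 1.437], TCP at [245.548, 492.163, 231.281] pointing down, gripper open.
Joint ranges: [-2.65, 2.65], [-0.97, 1.79], [-1.3, 1.35], [-1.93, 2.1], [-1.47, 1.37], [-3.14, 3.14]. Speed limits (rad/s): [2.57, 2.57, 3.14, 3.14, 3.14, 3.14].

### API

Orientations are given as [roll, pitch, yaw] about the fixed x, y, z axes, in that order (R = Rz(yaw) Ry(pitch) Rx(roll)).
In Python, from bench import bot, solve_ik, imaging gives the robot as it stands. Calls block until the motion is done:
- bot.move_ptp(position, orientation): joint-space move of the TCP to a pose.
- bot.movel(position, rot=None, max_speed=150, threshold=None): straight line of the TCP; rot=None keeps the orientation; max_speed is the mean speed in mm/s. With threshold (N) it stops when the force on the tool has changed by that much, and returns True; else False.
- bot.move_j(angles): joint-space move.
- bot.grip(opening, effort=None): opening from 0.0 (shut) to 1.0 (fully open); effort is the grip in N (None keeps the last); returns when the fingers have stopped.
- bot.dwell(seconds).
- solve_ik(position, orientation): joint angles nearest the present ones, or None.
- bot.get_state(): the state.
- imaging.capture(name): name is "side" or "top" or "wrist"; returns the picture (384x512x3 uint8, blue, green, red); there is no depth.
- imaging.camera_model(name): a dict with "K" (3x3 intrinsics, pixels), "k1" (the pictures are not rectified: a ray, as slopes to the right and down, at radius r is drawn at 1 + k1 r^2 times it, then the intrinsics apply), "position" and "rotation" of the camera in the world. Camera axes: x right, y up, looking along -z (the intrinsics and any distortion apply to the point x, -y, -z); pixel columns grow to the right and rows downward; lengths in mm; the calibration is good to about 2 mm. A picture is of the moment at which its call begins: read the wrist's pose just before it. camera_model takes no time and is no camera call; for the wrist camera it gives the pose at the moment of the call.
A pose or a line that the arm cannot do raises bot.IKError and nothing moves.
- bot.sign_off(): hands the job in; it is judged then, once.
The state is a dict: "t": time; "qpos": joint angles; "joint_velocities": joint speeds; "effort": joint torques, N m; "tcp_pos": TCP position; "orientation": TCP orientation; "contact_force": force on the tool from outside, world axes, zero at the start; "wrist_torque": the same for the moment, N m; "opening": opening from 0.0 (shut) to 1.0 (fully open); "gripper_force": force on a finger pad.
Only numpy, scipy, OpenCV 4.12 (cv2) and the standard library are available. Lean on these libraries where they do the work, as an engineer would, in place of code of your own. Each camera call takes 0.05 s, during which the arm holds its last target. There are 200 camera calls.

## Working session

There is one attempt and no reset: what is moved stays moved. The work goes in short steps, each a Python script; the robot and the scene stay as the last script left them, time stands still between calls to the robot, and variables do not carry over. Pictures are saved under pics/ and viewed, at most 10 in all, crops included, and the job is handed in when it is done.

```bash
ls; mkdir -p pics; python3 - <<'E'
from bench import bot, imaging
import cv2,numpy as np
for n in("top","side"):
    im=imaging.capture(n); cv2.imwrite(f"pics/{n}0.png",im)
    m=imaging.camera_model(n); print(n,m)
a=cv2.imread("pics/top0.png")
cv2.imwrite("pics/top0b.png",cv2.resize(a,(800,600),interpolation=cv2.INTER_CUBIC))
print(bot.get_state())
E
```

```text
pics
top {'K': array([[349.64372182,   0.        , 254.28639512],
       [  0.        , 349.64372182, 193.35997182],
       [  0.        ,   0.        ,   1.        ]]), 'k1': -0.03790831816098192, 'position': array([448.79969528,  69.36639828, 946.44432409]), 'rotation': array([ 0.1271813 , -0.00520443, -1.56836819])}
side {'K': array([[358.23158058,   0.        , 257.46668298],
       [  0.        , 358.23158058, 188.15196096],
       [  0.        ,   0.        ,   1.        ]]), 'k1': 0.0035336368902668634, 'position': array([ 343.29546107, -617.49424367,  695.58622185]), 'rotation': array([ 8.91909530e-01, -1.63906872e-04, -3.02136719e-01])}
{'t': 0.1, 'qpos': array([ 9.73772341e-01,  3.26875566e-01, -1.93479815e-01,  1.05200685e+00,
        1.27648921e-05,  1.43660191e+00]), 'joint_velocities': array([ 0.00119528, -0.00245393,  0.00336734,  0.00157238, -0.00068413,
       -0.00128664]), 'effort': array([ 9.64729115e-04, -4.44239223e+01,  2.63037372e+01,  7.88927078e-03,
       -1.01405531e-04,  6.56645341e-06]), 'tcp_pos': array([245.25272682, 491.70915982, 230.57852671]), 'orientation': array([-3.14004253e+00, -2.22155784e-04,  2.67876290e+00]), 'contact_force': array([0.24578137, 0.39669447, 1.12904589]), 'wrist_torque': array([-0.02273356,  0.00934255, -0.01419123]), 'gripper_force': 0.0, 'opening': 1.0021337625511688}
```

View pics/top0b.png

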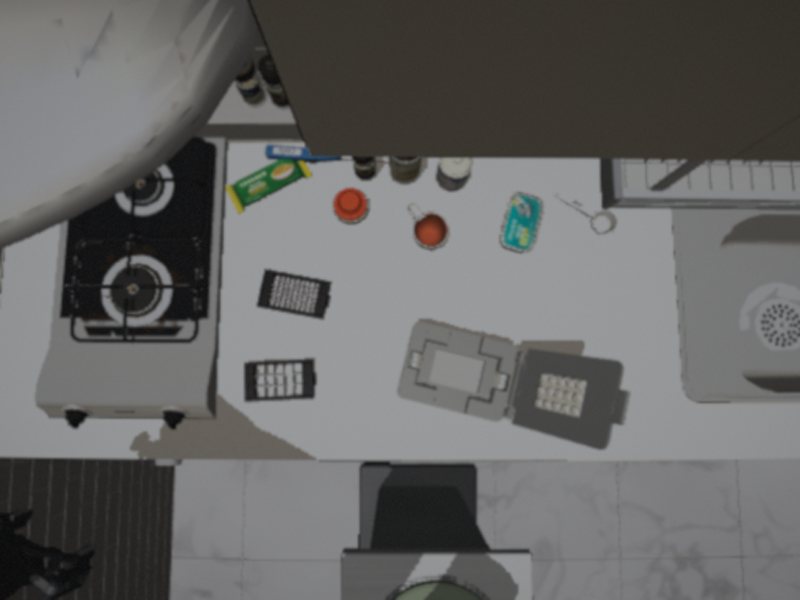

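View pics/side0.png

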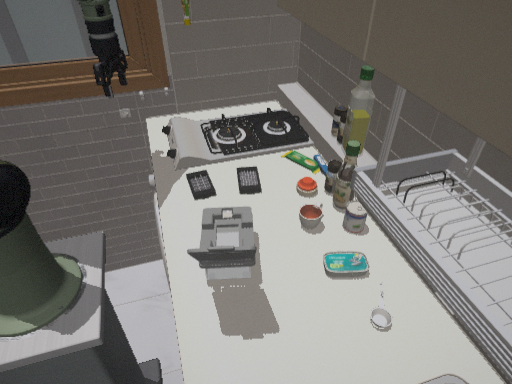

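The top view (800×600) shows the coarse grid at about (280,380), the fine grid at (295,293), the chopper recess at (455,368), and the lid open to the right with its tab at (622,405). The side view agrees. I'll enlarge the coarse grid and the chopper.

```bash
cat > h.py <<'E'
import numpy as np, cv2
from scipy.spatial.transform import Rotation as R
from bench import bot, imaging, solve_ik
def ray(m,uv):
    K=m["K"]; d=np.array([m["k1"],0,0,0,0.])
    p=cv2.undistortPoints(np.array([[uv]],float),K,d)[0,0]
    return R.from_euler("xyz",m["rotation"]).apply([p[0],-p[1],-1])
def onz(m,uv,z):
    r=ray(m,uv); c=m["position"]; return c+r*(z-c[2])/r[2]
def proj(m,P):
    q=R.from_euler("xyz",m["rotation"]).inv().apply(np.atleast_2d(P)-m["position"])
    return cv2.projectPoints(q*[1,-1,-1],np.zeros(3),np.zeros(3),m["K"],np.array([m["k1"],0,0,0,0.]))[0][:,0]
def down(yaw): return [np.pi,0,yaw]
E
python3 - <<'E'
import cv2
a=cv2.imread("pics/top0.png")
b=cv2.convertScaleAbs(a,alpha=1.5)
A=cv2.resize(b[165:265,150:215],None,fx=6,fy=6,interpolation=cv2.INTER_CUBIC) # 390x600
cv2.imwrite("pics/cropg.png",A)
B=cv2.resize(b[195:295,250:410],None,fx=5,fy=5,interpolation=cv2.INTER_CUBIC) # 800x500
cv2.imwrite("pics/cropc.png",B)
E
```

```text
(no output)
```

View pics/cropg.png

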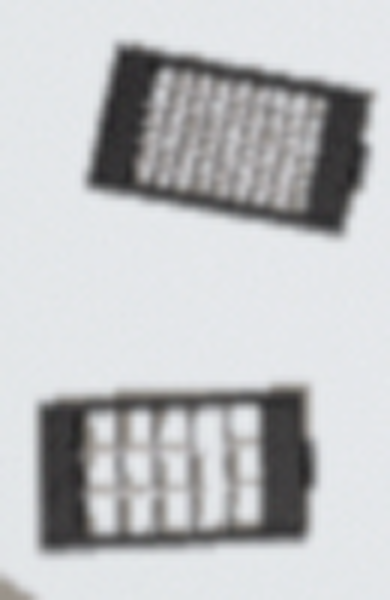

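View pics/cropc.png

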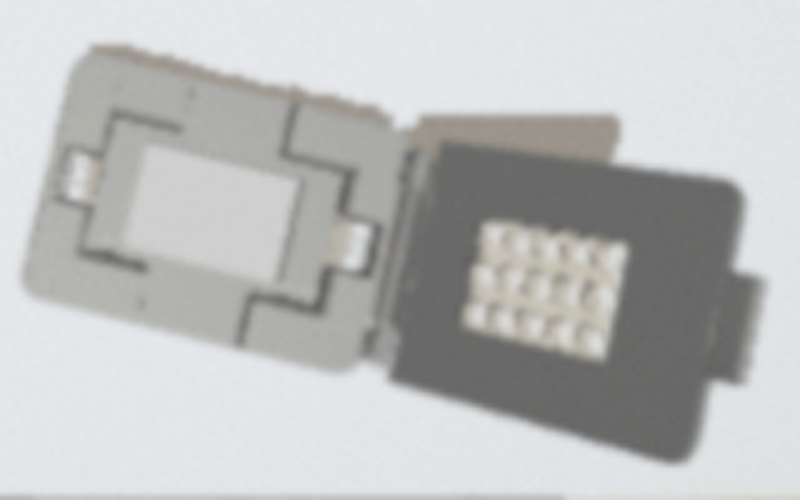

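The grid crop shows the coarse grid's corners at about (40,400), (305,388), (303,540), (42,550). In the chopper crop the recess corners are at about (113,113), (82,250), (350,172), (322,306), and the lid tab edge runs (765,280)–(742,382). I'll get rough poses from these, then refine with the wrist camera.

```bash
python3 - <<'E'
from h import *
np.set_printoptions(precision=1,suppress=True)
m=imaging.camera_model("top")
g=[onz(m,((u+.5)/6+150-.5,(v+.5)/6+165-.5),18) for u,v in[(40,400),(305,388),(303,540),(42,550)]]
print("grid",np.array(g),np.mean(g,0)); 
c=[onz(m,((u+.5)/5+250-.5,(v+.5)/5+195-.5),88) for u,v in[(113,113),(350,172),(322,306),(82,250)]]
print("rec",np.array(c),np.mean(c,0))
for q in(g,c):
    print([np.linalg.norm(q[i]-q[(i+1)%4]) for i in range(4)])
    d=q[1]+q[2]-q[0]-q[3]; print("long axis ang",np.arctan2(d[1],d[0]))
s=bot.get_state()
w=imaging.camera_model("wrist")
T=R.from_euler("xyz",s["orientation"])
print("cam in tcp",T.inv().apply(w["position"]-s["tcp_pos"]),(T.inv()*R.from_euler("xyz",w["rotation"])).as_matrix(),w["K"],w["k1"])
for p in [np.mean(g,0),np.mean(c,0)]:
    for yaw in np.arange(-3,3.2,.5):
        q=solve_ik([p[0],p[1],300],down(yaw)); print(p[:2],yaw,None if q is None else np.round(q,2))
E
```

```text
grid [[465.7 323.9  18. ]
 [471.4 207.   18. ]
 [405.3 206.5  18. ]
 [400.4 320.8  18. ]] [435.7 264.6  18. ]
rec [[499.7  21.   88. ]
 [471.1 -95.1  88. ]
 [406.2 -80.2  88. ]
 [433.   36.4  88. ]] [452.5 -29.5  88. ]
[np.float64(117.08464200858448), np.float64(66.16193501517206), np.float64(114.35868872038685), np.float64(65.37094593393799)]
long axis ang -1.5246829003919153
[np.float64(119.58822073524244), np.float64(66.52339275710466), np.float64(119.584053053485), np.float64(68.41834459427034)]
long axis ang -1.8048782979366527
cam in tcp [  82.     0.1 -142.1] [[-0.   0.9  0.3]
 [ 1.   0.   0. ]
 [ 0.   0.3 -0.9]] [[324.1   0.  256.8]
 [  0.  324.1 191.6]
 [  0.    0.    1. ]] 0.005426392976038056
[435.7 264.6] -3.0 [ 0.4  0.2 -0.2  1.2  0.   0.3]
[435.7 264.6] -2.5 [ 0.4  0.2 -0.2  1.2  0.  -0.2]
[435.7 264.6] -2.0 [ 0.4  0.2 -0.2  1.2  0.  -0.7]
[435.7 264.6] -1.5 [ 0.4  0.2 -0.2  1.2  0.  -1.2]
[435.7 264.6] -1.0 [ 0.4  0.2 -0.2  1.2  0.  -1.7]
[435.7 264.6] -0.5 [ 0.4  0.2 -0.2  1.2  0.  -2.2]
[435.7 264.6] 0.0 [ 0.4  0.2 -0.2  1.2  0.  -2.7]
[435.7 264.6] 0.5 [ 0.4  0.2 -0
[... 224 characters left out ...]
7 264.6] 3.0 [ 0.4  0.2 -0.2  1.2  0.   0.5]
[452.5 -29.5] -3.0 [-0.2  0.1 -0.3  1.2  0.  -0.4]
[452.5 -29.5] -2.5 [-0.2  0.1 -0.3  1.2  0.  -0.9]
[452.5 -29.5] -2.0 [-0.2  0.1 -0.3  1.2  0.  -1.4]
[452.5 -29.5] -1.5 [-0.2  0.1 -0.3  1.2  0.  -1.9]
[452.5 -29.5] -1.0 [-0.2  0.1 -0.3  1.2  0.  -2.4]
[452.5 -29.5] -0.5 [-0.2  0.1 -0.3  1.2  0.  -2.9]
[452.5 -29.5] 0.0 [-0.2  0.1 -0.3  1.2  0.   2.9]
[452.5 -29.5] 0.5 [-0.2  0.1 -0.3  1.2  0.   2.4]
[452.5 -29.5] 1.0 [-0.2  0.1 -0.3  1.2  0.   1.9]
[452.5 -29.5] 1.5 [-0.2  0.1 -0.3  1.2  0.   1.4]
[452.5 -29.5] 2.0 [-0.2  0.1 -0.3  1.2  0.   0.9]
[452.5 -29.5] 2.5 [-0.2  0.1 -0.3  1.2  0.   0.4]
[452.5 -29.5] 3.0 [-0.2  0.1 -0.3  1.2  0.  -0.1]
```

Both fits give about 117×66 for the grid and 120×68 for the recess, which matches the stated sizes. Next I'll take wrist views of the recess and the grid.

```bash
python3 - <<'E'
from h import *
import json
out=[]
for n,p,yaw,z in[("rec",(452.5,-29.5),1.337,215),("grid",(435.7,264.6),1.617,140)]:
    bot.move_ptp([p[0],p[1],z],down(yaw)); bot.dwell(.15)
    m=imaging.camera_model("wrist"); im=imaging.capture("wrist")
    cv2.imwrite(f"pics/w_{n}.png",im); np.savez(f"w_{n}.npz",**m); 
    cv2.imwrite(f"pics/w_{n}_b.png",cv2.resize(cv2.convertScaleAbs(im,alpha=1.4),(800,600),interpolation=cv2.INTER_CUBIC))
    s=bot.get_state(); print(s["t"],s["tcp_pos"],s["orientation"],s["contact_force"])
E
```

```text
2.325 [452.61119951 -28.91473742 214.99993211] [ 3.14155711e+00 -3.95099658e-05  1.33831573e+00] [ 0.71105288  0.2110438  -0.34206372]
3.6917 [436.47825545 263.65753129 140.41160943] [ 3.14081996e+00 -1.05422106e-04  1.61492389e+00] [0.58853762 0.29534416 0.21185111]
```

View pics/w_rec_b.png

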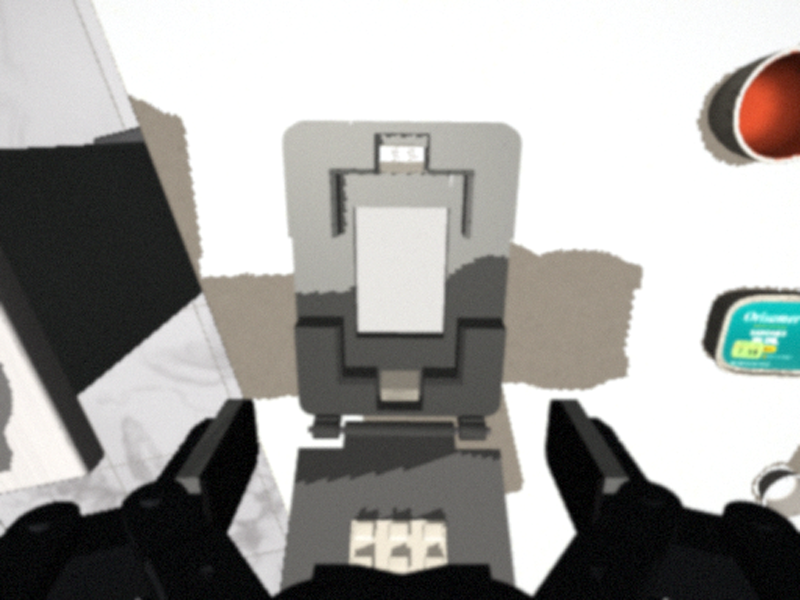

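View pics/w_grid_b.png

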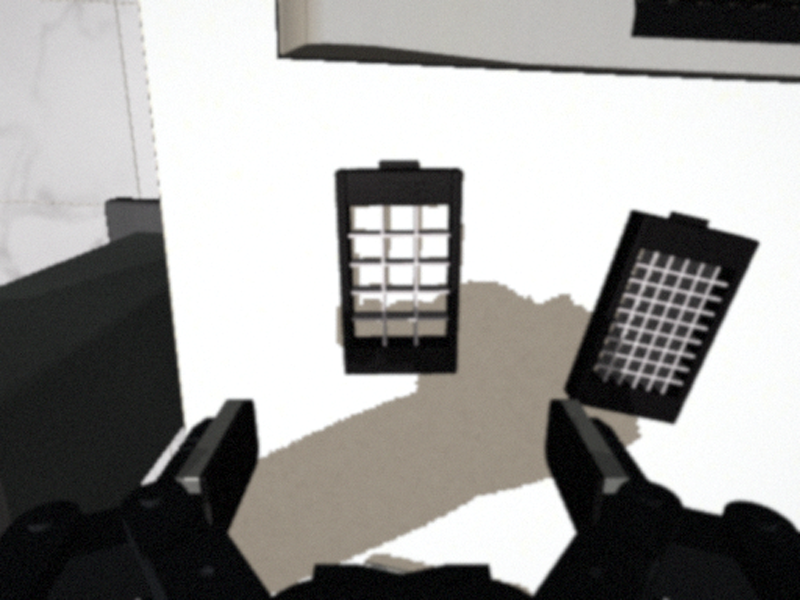

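The wrist recess view shows deck edges at top row 121, bottom row 415, left/right (288,518) at row 200 and (296,505) at row 350. Its recess mouth has a far end wall at row ~170 (x 331–474) and a near one at row ~372. In the wrist grid view the corners are (336,172), (462,170), (458,373), (346,373). I'll turn these into positions.

```bash
python3 - <<'E'
from h import *
np.set_printoptions(precision=1,suppress=True)
f=512/800
L=lambda n:dict(np.load(f"w_{n}.npz"))
def P(m,uv,z): return onz(m,((uv[0]+.5)*f-.5,(uv[1]+.5)*f-.5),z)
m=L("rec"); 
for nm,p,z in[("deck top",(402,121),88),("deck bot",(402,415),88),("r200L",(288,200),88),("r200R",(518,200),88),("r350L",(296,350),88),("r350R",(505,350),88),
  ("mouthTL",(331,170),88),("mouthTR",(474,170),88),("nearL",(343,372),88),("nearR",(457,372),88),("nearL70",(343,378),70),("nearR70",(457,378),70),("floorop TL",(356,207),70),("TR",(448,207),70),("BL",(357,332),70),("BR",(444,332),70)]:
    w=P(m,p,z); yaw=-1.805; d=w[:2]-[452.5,-29.5]; c,s=np.cos(yaw),np.sin(yaw)
    print(nm,w,"along",d@[c,s],"across",d@[-s,c])
m=L("grid"); g=[]
for nm,p in[("TL",(336,170)),("TR",(462,168)),("BR",(458,373)),("BL",(346,373)),("TL2",(337,180)),("TR2",(462,178))]:
    w=P(m,p,18); print(nm,w); g.append(w)
g=np.array(g);print([np.linalg.norm(g[i]-g[j]) for i,j in((0,1),(1,2),(2,3),(3,0),(4,3),(5,2))], g[:4].mean(0),g[2:].mean(0))
d=g[0]+g[1]-g[2]-g[3]; print(np.arctan2(d[1],d[0]))
E
```

```text
deck top [473.9  54.1  88. ] along -86.27286316698394 across 1.3695257169583188
deck bot [ 435.  -110.2   88. ] along 82.51733534926254 across 1.6759870459375918
r200L [406.5  29.8  88. ] along -47.01520939581841 across -58.51681699855896
r200R [524.2   1.9  88. ] along -47.19195955763601 across 62.45321454753357
r350L [385.  -53.8  88. ] along 39.303870066845036 across -60.01016238016683
r350R [503.2 -81.8  88. ] along 39.131605327737084 across 61.46584129736834
mouthTL [432.7  39.4  88. ] along -62.38396145089624 across -35.23475750885063
mouthTR [504.5  22.3  88. ] along -62.49249382641585 across 38.57788598815347
nearL [407.8 -73.8  88. ] along 53.47862597553565 across -33.207828479471644
nearR [473.3 -89.3  88. ] along 53.38389162855989 across 34.09428170652413
nearL70 [402.3 -86.3  70. ] along 66.87278488786406 across -35.65184772767711
nearR70 [ 472.5 -102.9   70. ] along 66.77147018129479 across 36.45807939322685
floorop TL [438.2  15.8  70. ] along -40.721935148265175 across -24.46118934190601
TR [488.6   3.8  70. ] along -40.797839121934985 across 27.406087484205358
BL [419.  -57.9  70. ] along 35.424513381473055 across -25.95336901074775
BR [470.9 -70.2  70. ] along 35.34856927343559 across 27.337358996328646
TL [401.9 323.9  18. ]
TR [465.7 327.7  18. ]
BR [472.8 212.3  18. ]
BL [407.9 209.5  18. ]
TL2 [402.4 319.   18. ]
TR2 [466.1 322.7  18. ]
[np.float64(63.90277187895008), np.float64(115.56461630032754), np.float64(65.04561324625529), np.float64(114.54137560527309), np.float64(109.58130843363965), np.float64(110.61532341551622)] [437.1 268.4  18. ] [437.3 265.9  18. ]
1.6281041906135587
```

The wrist and top cameras agree to within about 2–3 mm, with the same offset for both objects. I'll grasp at the mean pose, lift, hover over the recess and check the grid against it in one picture.

```bash
python3 - <<'E'
from h import *
np.set_printoptions(precision=2,suppress=True)
g=np.array([436.6,266.3]); yaw=1.622
bot.movel([*g,40],rot=down(yaw))
print("hit",bot.movel([*g,1],max_speed=60,threshold=8), bot.get_state()["tcp_pos"])
bot.grip(.6,60); s=bot.get_state(); print(s["opening"],s["gripper_force"],s["tcp_pos"])
bot.movel([*g,140],rot=down(yaw)); s=bot.get_state(); print(s["opening"],s["gripper_force"])
y=1.333; p=np.array([453.0,-28.8])
bot.move_ptp([*p,140],down(y)); bot.dwell(.2)
m=imaging.camera_model("wrist"); im=imaging.capture("wrist"); np.savez("w_hov.npz",**m); cv2.imwrite("pics/w_hov.png",im)
cv2.imwrite("pics/w_hov_b.png",cv2.resize(cv2.convertScaleAbs(im[20:340,90:430],alpha=1.6),(637,600),interpolation=cv2.INTER_CUBIC))
s=bot.get_state(); print(s["t"],s["tcp_pos"],s["orientation"],s["opening"],s["contact_force"])
E
```

```text
hit False [436.62 266.31   0.94]
0.7551003733172342 66.4527940750122 [436.98 266.51   1.88]
0.7475358063761087 66.1419939994812
8.1083 [453.14 -27.88 139.97] [-3.14 -0.    1.33] 0.7506910992712391 [-0.04 -0.28 -0.6 ]
```

View pics/w_hov_b.png

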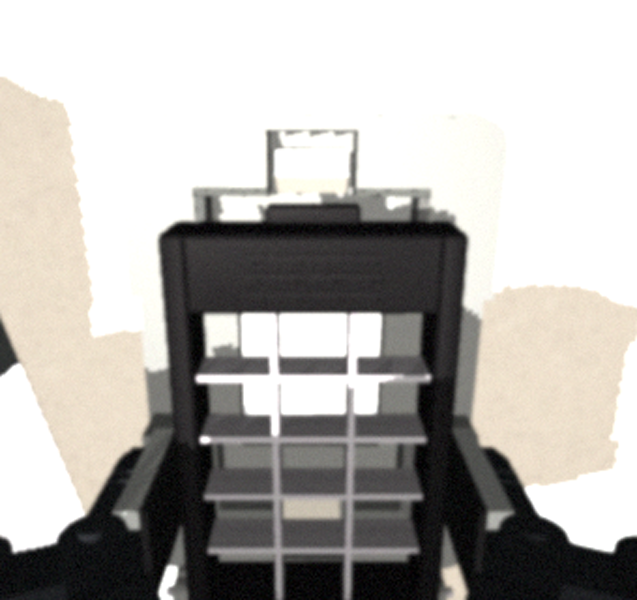

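The hover view shows the grid's far end at x 160–467, rows 225–238, with the tongue at 266–358. The recess mouth line is at row 190 (x 194–430) and the catch pocket at 267–357, so it's well centred laterally. I'll quantify that.

```bash
python3 - <<'E'
from h import *
m=dict(np.load("w_hov.npz"))
t=np.array([453.14,-27.88]); y=1.333; c,s=np.cos(y),np.sin(y)
def P(n,uv,z):
    w=onz(m,((uv[0]+.5)/1.8735-.5+90,(uv[1]+.5)/1.875-.5+20),z); d=w[:2]-t
    print(n,w.round(1),"toolx %.1f tooly %.1f"%(d@[c,s],d@[s,-c]))
for z in(157,): 
    P("gL edge",(160,237),z);P("gR edge",(467,237),z);P("gC 226",(313,226),z);P("gC 237",(313,237),z);P("rim inner",(313,311),z)
    P("inner L",(193,311),z);P("inner R",(436,311),z)
P("tongue L",(266,206),141);P("tongue R",(358,206),141)
for z in(88,):
    P("mouthL",(194,190),z);P("mouthR",(430,190),z);P("pocket L",(268,130),z);P("pocket R",(357,130),z)
for n in("w_rec",):
    m=dict(np.load(n+".npz")); f=.64
    for q in[(331,170),(474,170),(376,134),(429,134)]:
        w=onz(m,((q[0]+.5)*f-.5,(q[1]+.5)*f-.5),88);d=w[:2]-t;print(q,w.round(1),d@[c,s],d@[s,-c])
E
```

```text
gL edge [437.3  36.7 157. ] toolx 59.0 tooly -30.6
gR edge [499.3  21.8 157. ] toolx 59.1 tooly 33.1
gC 226 [468.7  31.5 157. ] toolx 61.4 tooly 1.2
gC 237 [468.2  29.3 157. ] toolx 59.1 tooly 1.2
rim inner [464.4  13.6 157. ] toolx 43.0 tooly 1.2
inner L [439.2  19.7 157. ] toolx 42.9 tooly -24.7
inner R [490.3   7.4 157. ] toolx 43.0 tooly 27.8
tongue L [458.6  35.8 141. ] toolx 63.2 tooly -9.7
tongue R [479.2  30.8 141. ] toolx 63.2 tooly 11.5
mouthL [432.2  39.6  88. ] toolx 60.6 tooly -36.2
mouthR [504.3  22.2  88. ] toolx 60.7 tooly 37.9
pocket L [459.5  51.5  88. ] toolx 78.6 tooly -12.6
pocket R [485.8  45.1  88. ] toolx 78.7 tooly 14.6
(331, 170) [432.7  39.4  88. ] 60.531801175965484 -35.69903394395404
(474, 170) [504.5  22.3  88. ] 60.90551553923506 38.11274327937965
(376, 134) [459.7  51.1  88. ] 78.30299436047197 -12.272634464821493
(429, 134) [485.7  44.9  88. ] 78.43868100212737 14.482907372667686
```

```bash
python3 - <<'E'
from h import *
m=dict(np.load("w_hov.npz"))
t=np.array([453.14,-27.88]); y=1.333; c,s=np.cos(y),np.sin(y)
for z in(157,153,149):
  x=[(onz(m,(256.8,(v+.5)/1.875-.5+20),z)[:2]-t)@[c,s] for v in(226,237,311,379,439,495,551)]
  print(z,np.round(x,1),"blade mean",np.mean(x[3:]))
m=dict(np.load("w_grid.npz")); t=np.array([436.98,266.5]);y=1.622;c,s=np.cos(y),np.sin(y)
for z in (18,14,10):
  x=[(onz(m,(256.8,(v+.5)*.64-.5),z)[:2]-t)@[c,s] for v in(170,204,233,261,289,316,346,373)]
  print(z,np.round(x,1),np.mean(x[2:6]),(x[1]+x[6])/2,(x[0]+x[7])/2)
# profile of raw columns
a=cv2.cvtColor(cv2.imread("pics/w_grid.png"),cv2.COLOR_BGR2GRAY)
print(a[100:125,240].tolist()); print(a[215:245,240].tolist())
b=cv2.cvtColor(cv2.imread("pics/w_hov.png"),cv2.COLOR_BGR2GRAY)
print(b[125:155,205].tolist())
E
```

```text
157 [ 61.4  59.1  43.   26.9  11.7  -3.6 -19.9] blade mean 3.787746150889288
153 [ 60.7  58.3  41.7  25.1   9.4  -6.3 -23.2] blade mean 1.248547718664744
149 [ 60.   57.6  40.4  23.3   7.1  -9.1 -26.5] blade mean -1.290650713559791
18 [ 58.9  41.8  26.6  11.3  -4.5 -20.3 -38.6 -55.7] 3.2774121456013807 1.5975623809817066 1.603960085931341
14 [ 58.6  41.2  25.8  10.3  -5.8 -21.8 -40.4 -57.7] 2.120042240238294 0.4147897360127679 0.42128418725260985
10 [ 58.2  40.6  24.9   9.3  -7.  -23.3 -42.1 -59.8] 0.9626723348751831 -0.7679829089561707 -0.7613917114260929
[186, 184, 182, 179, 179, 174, 161, 116, 58, 25, 26, 29, 25, 29, 32, 29, 28, 27, 26, 28, 31, 27, 27, 27, 24]
[43, 15, 3, 6, 6, 4, 5, 5, 6, 6, 16, 9, 14, 9, 11, 15, 18, 20, 17, 20, 18, 17, 21, 39, 94, 153, 178, 183, 185, 184]
[86, 84, 82, 83, 82, 80, 79, 82, 82, 84, 82, 78, 58, 35, 11, 7, 3, 5, 8, 10, 14, 26, 29, 33, 37, 38, 36, 38, 38, 34]
```

Relative to the recess, the grid sits about 1 mm too far towards tool +x and is laterally aligned. I'll shift it and lower under force guard, expecting contact with the catches at TCP z of about 76–83.

```bash
python3 - <<'E'
from h import *
np.set_printoptions(precision=2,suppress=True)
y=1.333; p=np.array([453.1,-28.4])-1.0*np.array([np.cos(y),np.sin(y)])
bot.movel([*p,96],rot=down(y),max_speed=80)
h=bot.movel([*p,72],max_speed=25,threshold=6); s=bot.get_state()
print(h,s["t"],s["tcp_pos"],s["contact_force"],s["wrist_torque"],s["opening"])
E
```

```text
True 9.4583 [452.91 -29.87  80.16] [ 1.99 -1.06 -0.87] [-0.17 -0.28 -0.09] 0.7519933815403121
```

Contact came at 80.2, so the grid is in the mouth and resting on the catches. Pressing it down while held.

```bash
python3 - <<'E'
from h import *
np.set_printoptions(precision=2,suppress=True)
s=bot.get_state(); p=s["tcp_pos"]
for z in(76,73,71,69.5):
    h=bot.movel([p[0],p[1],z],max_speed=20,threshold=45); s=bot.get_state()
    print(z,h,s["t"],s["tcp_pos"],s["contact_force"],s["wrist_torque"],s["opening"])
    if h: break
E
```

```text
76 False 9.825 [453.06 -29.96  76.22] [ 0.98 -0.2   4.61] [-0.23  0.14 -0.14] 0.7532720164955754
73 False 10.125 [452.43 -29.56  72.44] [ 0.01  0.4  -4.1 ] [ 0.13 -0.16 -0.  ] 0.7507713334078886
71 False 10.375 [452.6  -29.66  71.83] [-3.95  2.07 12.21] [0.3  0.64 0.01] 0.7538670921142983
69.5 False 10.625 [452.62 -29.67  71.76] [-8.61  2.26 30.25] [0.48 1.81 0.01] 0.7465114016802823
```

It bottoms at 71.8 (a 0.1 mm change from 12 to 30 N). I'll release, close the fingers and press each end to check the height, then look.

```bash
python3 - <<'E'
from h import *
np.set_printoptions(precision=2,suppress=True)
y=1.333; c=np.array([452.6,-29.7]); u=np.array([np.cos(y),np.sin(y)])
s=bot.get_state(); bot.movel([*s["tcp_pos"][:2],73.],max_speed=20)
bot.grip(1.0); bot.movel([*c,125],rot=down(y)); bot.grip(0.,20)
for k in(46,-46):
    q=c+k*u
    bot.movel([*q,100],rot=down(y))
    h=bot.movel([*q,82],max_speed=20,threshold=5); z1=bot.get_state()["tcp_pos"][2]
    h2=bot.movel([*q,82],max_speed=15,threshold=25); s=bot.get_state()
    print(k,h,z1,h2,s["tcp_pos"],s["contact_force"])
    bot.movel([*q,115])
bot.movel([*(c+30*u),215],rot=down(y)); bot.dwell(.1)
m=imaging.camera_model("wrist"); im=imaging.capture("wrist"); np.savez("w_in.npz",**m); cv2.imwrite("pics/w_in.png",im)
cv2.imwrite("pics/w_in_b.png",cv2.resize(im,(800,600),interpolation=cv2.INTER_CUBIC))
print(bot.get_state()["t"])
E
```

```text
46 True 88.0166318030815 True [463.45  14.81  88.03] [-1.15 -0.29  6.7 ]
-46 True 88.03787697835432 True [441.78 -74.22  88.04] [-1.75  1.29  7.08]
17.3667
```

View pics/w_in_b.png

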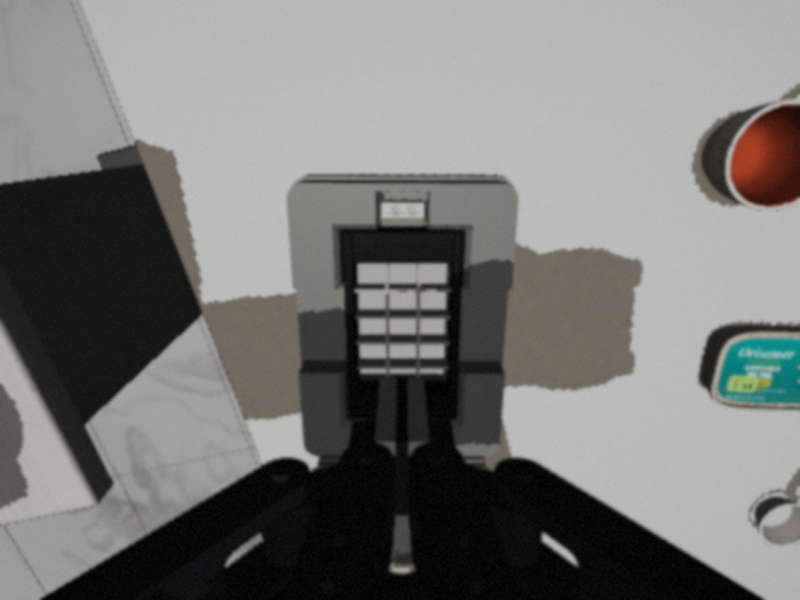

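Both ends stop the finger at z = 88.0, flush with the deck. The view confirms it: grid flush at (345–465, 230–420) with the front catch's white nose at (403,210) out over the tongue. Next I'll estimate the lid angle from the first top picture and check the reach of the closing path.

```bash
cat >> h.py <<'E'
Y=1.333; C=np.array([452.6,-29.7]); U=np.array([np.cos(Y),np.sin(Y)])
def W(yc,z): return np.array([*(C-yc*U),z])
def tip(th):
    f=lambda r:90-r*np.cos(th)+3*np.sin(th)
    return W(11+max(f(172),f(192)), 94+172*np.sin(th)+3*np.cos(th))
E
python3 - <<'E'
from h import *
m=imaging.camera_model("top"); uv=np.array([(753+.5)/5+249.5,(331+.5)/5+194.5])
t=np.linspace(1.8,2.45,66)
P=proj(m,[W(90-192*np.cos(a),94+192*np.sin(a)) for a in t]); e=np.linalg.norm(P-uv,axis=1); i=e.argmin(); print("theta",t[i],e[i])
th=t[i]; q0=bot.get_state()["qpos"]
a=tip(th); print(a, solve_ik([*(C+30*U),330],down(Y)) is not None, solve_ik(W(215,330),down(Y)) is not None)
for k in np.linspace(th+.1,0,8): p=tip(k); q=solve_ik(p,down(Y)); print(k.round(2),p.round(0),None if q is None else q.round(2))
E
```

```text
theta 2.17 0.8111840333568212
[ 402.71690278 -235.50337     234.34306364] True True
2.27 [ 399. -250.  224.] [-0.72  0.19 -0.4   0.98  0.    1.09]
1.95 [ 412. -199.  253.] [-0.61  0.14 -0.38  1.05  0.    1.2 ]
1.62 [ 426. -140.  266.] [-0.48  0.11 -0.38  1.08  0.    1.33]
1.3 [439. -85. 260.] [-0.36  0.11 -0.39  1.07  0.    1.45]
0.97 [451. -36. 238.] [-0.24  0.14 -0.42  1.01  0.    1.57]
0.65 [461.   4. 200.] [-0.15  0.19 -0.46  0.92  0.    1.66]
0.32 [467.  30. 152.] [-0.09  0.25 -0.52  0.8   0.    1.71]
0.0 [469.  39.  97.] [-0.07  0.33 -0.58  0.66  0.    1.74]
```

The lid is at about 2.17 rad (0.8 px residual) and the whole path is reachable. Closing it with the force guarded at every step.

```bash
python3 - <<'E'
from h import *
np.set_printoptions(precision=1,suppress=True)
bot.movel([*(C+30*U),330],rot=down(Y),max_speed=250)
bot.movel(W(238,330),max_speed=250)
print(bot.movel(W(238,232),max_speed=150,threshold=8))
for th in np.arange(2.25,0.04,-.1):
    h=bot.movel(tip(th),max_speed=90,threshold=20)
    s=bot.get_state(); print(th.round(2),h,s["tcp_pos"],s["contact_force"])
    if h: break
print(s["t"])
E
```

```text
False
2.25 False [ 400.  -246.7  226.1] [ 0.2 -0.8 -0.4]
2.15 False [ 403.9 -232.2  237. ] [ 0.1  0.  -0.7]
2.05 False [ 407.6 -215.9  245.5] [-0.3  0.2 -0.4]
1.95 False [ 411.5 -199.2  252.7] [ 0.7  0.1 -0.4]
1.85 False [ 415.7 -181.9  258.5] [-0.2 -0.3 -0.6]
1.75 False [ 420.1 -163.8  262.7] [ 0.2  0.3 -0.3]
1.65 False [ 424.5 -145.4  265.2] [-0.7 -0.3 -0.5]
1.55 False [ 428.9 -127.1  266. ] [-0.1 -0.8 -0.2]
1.45 False [ 433.  -110.5  265.1] [-0.  -0.6 -0.3]
1.35 False [436.9 -94.  262.4] [ 1.  -0.2 -0.1]
1.25 False [440.8 -77.8 258.1] [ 0.6  0.2 -0.3]
1.15 False [444.6 -62.1 252.1] [ 0.4  0.5 -0.8]
1.05 False [448.2 -47.  244.5] [ 0.1 -0.3  0.4]
0.95 False [451.6 -32.8 235.4] [ 0.1 -0.3 -0.7]
0.85 False [454.7 -19.2 224.7] [-0.5 -0.1  0.7]
0.75 False [457.6  -7.  212.9] [-0.8 -0.9 -0.1]
0.65 False [460.3   3.7 200.1] [ 0.4  0.  -0. ]
0.55 False [462.6  13.3 186.1] [ 1.1  0.4 -0.1]
0.45 False [464.7  21.4 171.3] [ 0.6  0.5 -0.3]
0.35 False [466.3  28.2 155.7] [0.6 0.3 0.4]
0.25 False [467.6  33.3 139.4] [0.  0.2 0.5]
0.15 False [468.5  36.9 122.7] [-0.8 -0.7  0.2]
0.05 False [469.   38.9 105.6] [ 0.  -0.4 -0.1]
27.9583
```

```bash
python3 - <<'E'
from h import *
np.set_printoptions(precision=1,suppress=True)
p=tip(0.)
h=bot.movel([p[0],p[1],93],max_speed=20,threshold=15); s=bot.get_state(); print(h,s["tcp_pos"],s["contact_force"])
bot.movel([p[0],p[1],220]); s=bot.get_state(); bot.dwell(.2)
im=imaging.capture("top"); cv2.imwrite("pics/top1.png",im)
im=imaging.capture("side")
cv2.imwrite("pics/side1.png",cv2.resize(im[150:330,130:330],(600,540),interpolation=cv2.INTER_CUBIC)); print(s["t"])
E
```

```text
True [469.7  39.1  96.9] [-2.3  0.6  8.3]
29.4417
```

View pics/side1.png

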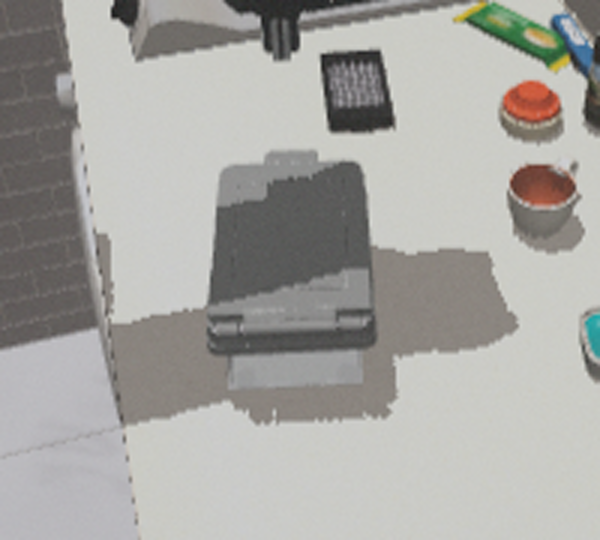

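The picture shows the lid flat on the deck (215–370, 160–345). The finger stopped at z = 96.9 (97 expected), the fine grid, cup and timer look undisturbed, and the arm is clear.

```bash
python3 -c "
from bench import bot
print(bot.sign_off())"
```

```text
the job is handed in; nothing more can be done
None
```

The coarse grid is snapped in flush (both ends measured at 88.0 mm, deck level), the lid is fully shut over it with the arm clear, and the job was handed in at about 29.5 s; no verdict came back.

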